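Clamp the jar in the jar holder

ROBOT

A 6-joint arm with a two-finger parallel gripper is mounted at the origin on a cart in front of the work surface, level with it; the furniture and walls round the work are solid. World frame = base frame: x ahead of the robot, y to its left, z up, the work surface at z = 0. Lengths are in m, angles in rad, forces in N, time in s.
With the tool pointing down it reaches from about 0.275 to 1 m from the base axis. Payload 8.4 kg.
Tool frame: the origin (TCP) lies midway between the tips of the shut fingers; the grasp point (between the pads) lies 19 mm behind it (bot.hold_point_z is the distance from the TCP to the grasp point, in m); z points along the fingers, y is the line along which they close (so a half turn about z gives the same grasp; the last joint's range is limited). The gripper opens to 85 mm and grips with 20 to 120 N. Pads are 22 mm wide; open, the fingers measure 114 mm over their backs; the gripper's body (76 mm by 85 mm) begins 54 mm behind the grasp point. The pads swing forward as they close: fully open they stand 13 mm farther back than shut.
Start: joints at [-1.286, 0.353, 1.633, -0, 1.155, -0.002], TCP at [0.177, -0.599, 0.231] pointing down, gripper open.
Joint ranges: [-2.63, 2.63], [-0.92, 2.1], [0.06, 2.66], [-1.3, 4.44], [0, 2.69], [-3.02, 3.02]. Speed limits (rad/s): [2.22, 2.22, 2.79, 3.14, 3.14, 3.14].

INTERFACE

Orientations are given as a unit quaternion [w, x, y, z].
In Python, from station import bot, move_gripper, ik, capture, camera_model gives the robot as it stands. The module is installed in compiled form; this text tells all that it offers. Calls block until the motion is done:
- bot.reach(position, orientation): joint-space move of the TCP to a pose.
- bot.move_straight(position, frame=None, feed=0.15): straight line of the TCP; frame=None keeps the orientation; feed is the mean speed in m/s.
- bot.goto_joints(angles): joint-space move.
- move_gripper(opening): finger opening in m; the grip force is fixed at half the most; returns when the fingers have stopped.
- bot.sleep(seconds).
- ik(position, orientation): joint angles nearest the present ones, or None.
- capture(name): name is "scene" or "top" or "wrist"; returns the picture (420x560x3 uint8, blue, green, red); there is no depth.
- camera_model(name): a dict with "fov_y" (degrees; the focal length in pixels is half the picture's height over the tangent of half this angle, whatever the lens; pixels are square), "cx", "cy" (the principal point, pixels), "extrinsics" (4x4, takes a point from camera to world coordinates). Camera axes: x right, y down, z forward; pixel columns grow to the right and rows downward; lengths in m; the calibration is good to about 2 mm. A picture is of the moment at which its call begins: read the wrist's pose just before it. camera_model takes no time and is no camera call; for the wrist camera it gives the pose at the moment of the call.
A pose or a line that the arm cannot do raises bot.Unreachable and nothing moves.
- bot.close_job(): hands the job in; it is judged then, once.
Readings, each from a call of its own:
- bot.read_clock(): time.
- bot.read_qpos(): joint angles.
- bot.read_joint_velocities(): joint speeds.
- bot.read_joint_torque(): joint torques, N m.
- bot.read_ee_pos(): TCP position.
- bot.read_eef_rot(): TCP orientation.
- bot.read_contact_force(): force on the tool from outside, world axes, zero at the start.
- bot.read_ft_torque(): the same for the moment, N m.
- bot.read_opening(): finger opening in m.
- bot.read_grasp_force(): force on a finger pad.
Only numpy, scipy, OpenCV 4.12 (cv2) and the standard library are available. Lean on these libraries where they do the work, as an engineer would, in place of code of your own. Each camera call takes 0.05 s, during which the arm holds its last target. There are 200 camera calls.

TASK

Clamp the glass jar with the wide black lid in the jar holder so that it can be opened one-handed. Push it upright along the worktop, without lifting it, in between the cork jaw and the black pad until it stands fully back against the holder's cork back stop; then push the red lever over past centre so that it snaps over towards the jar and the pad holds the jar against the jaw. Leave everything else where it stands and finish clear of it all.

Things in the scene. Friction and masses are not known exactly. Their poses are not given: they have to be found in the camera images.
- honey_jar: Glass jar of spread with a wide black screw lid, 94 mm tall, body 60 mm and lid 63 mm in diameter, about 0.33 kg (0.25 to 0.43), standing loose on the worktop in front of the holder's mouth. Origin: centre of its underside.
- clamp_base: Jar holder, fixed to the worktop; place and yaw vary. Origin: on the worktop, where the underside centre of the clamped jar belongs. x points from the open mouth to the back stop (away from the robot), y from the clamp to the fixed jaw (left), z up. The jar slides in along x on bare worktop, best at y = -12 mm (pad and jaw are 85 mm apart when open), and meets the stop at x = 0.
- stop_face (a point): Middle of the cork face of the grey back stop, at x = 30, y = -3, z = 34 mm in the holder's frame; the stop is 100 mm wide along y and 60 mm tall.
- jaw_face (a point): Middle of the cork face of the grey fixed jaw, at x = 5, y = 30, z = 34 mm in the holder's frame. The jaw is 60 mm tall and takes up x -21 to 53 mm, y 30 to 54 mm.
- lever_pivot (a point): Pivot of the red lever, at x = 0, y = -148, z = 45 mm in the holder's frame. Around it stand steel cheeks up to 57 mm high (x -15 to 15, y -172 to -72 mm) on a 12 mm high foot (x -31 to 53, y -173 to -72 mm). A wall cabinet hangs close behind the holder from 0.49 m above the worktop: stay low here.
- clamp_pad: Black round rubber pad, 30 mm wide, 45 mm above the worktop, on a sprung ram (1.5 N/mm) that the lever drives along the holder's +y. Open, its face is at y = -55 mm; closed, it holds the jar with about 12 N (17 N at dead centre), having shoved it up to 25 mm sideways. This origin coincides with the holder's when open and moves with the pad; the pad lies 55 to 70 mm to -y of it.
- clamp_lever (a joint): Red toggle lever, rad: 0 = open, leaning 0.6 rad from upright away from the jar (to the holder's -y); 0.6 = upright; 1.6 = closed, leaning 1.0 rad towards the jar. Turns about the holder's x. Bistable: pushed past about 1.15 it snaps to 1.6 by itself; let go earlier it falls back to 0. Takes up to 8 N.
- lever_tip (a point): Rounded end of the red grip, 97 mm from the pivot. The grip is 19 mm thick and covers the outer 65 mm of the lever; below it is a 10 mm steel bar. Open, the tip is 125 mm above the worktop at y = -203 mm in the holder's frame; its outer (-y) side is free to push on.
- tin: Low round food tin, 76 mm wide, 58 mm tall, at the left; leave alone. Origin: centre of its underside.
- black_spice: Slim spice jar with black cap, 41 mm wide, 105 mm tall, at the left; leave alone. Origin: centre of its underside.
- mustard: Yellow squeeze bottle, 61 mm wide, 194 mm tall, at the left; leave alone. Origin: centre of its underside.
- yellow_spice: Spice jar with yellow cap, 45 mm wide, 100 mm tall, on the strip in front of the sink; leave alone. Origin: centre of its underside.
- mug: White mug with handle, 92x127x95 mm, on the strip in front of the sink; leave alone. Origin: centre of its underside.
- lemon: Lemon, 83x58x58 mm, behind the holder; leave alone. Origin: centre of its underside.
- garlic: Garlic bulb, 54 mm, behind the holder; leave alone. Origin: centre of its underside.
There are look-alikes about, which are no part of the job. What is shaped like the honey_jar but green is not meant.

How it is judged:
By the outcome, as a careful person would: the job done as asked, in the order asked, and still so for the second after the job is handed in, with the robot touching nothing.
It also fails if it takes over 59 s, if anything falls off the work surface, if the arm or the gripper's body presses on something with over 40 N, if the wrist force passes 120 N, or if a joint passes its speed limit or range.

## Working session

There is one attempt and no reset: what is moved stays moved. The work goes in short steps, each a Python script; the robot and the scene stay as the last script left them, time stands still between calls to the robot, and variables do not carry over. Pictures are saved under pics/ and viewed, at most 10 in all, crops included, and the job is handed in when it is done.

```bash
mkdir -p pics
python3 - <<'E'
from station import *
import cv2,numpy as np
for n in ("scene","top"):
    im=capture(n); cv2.imwrite(f"pics/{n}0.png",im)
    m=camera_model(n); print(n,{k:np.round(v,4).tolist() for k,v in m.items() if not isinstance(v,str)})
print(bot.read_clock(),bot.read_eef_rot(),bot.hold_point_z)
E
```

```text
scene {'fov_y': 49.216, 'cx': 272.877, 'cy': 208.1231, 'extrinsics': [[0.9998, -0.0103, 0.0147, 0.5804], [-0.0157, -0.8977, 0.4403, -0.5324], [0.0086, -0.4404, -0.8977, 1.081], [0.0, 0.0, 0.0, 1.0]]}
top {'fov_y': 53.3359, 'cx': 279.6467, 'cy': 208.6508, 'extrinsics': [[0.0101, -0.9827, 0.185, 0.363], [-0.9999, -0.01, 0.0013, -0.0374], [0.0006, -0.185, -0.9827, 1.2683], [0.0, 0.0, 0.0, 1.0]]}
0.1 [-6.36236684e-04  9.89735933e-01  1.42906867e-01 -7.99731662e-05] 0.0187
```

View pics/scene0.png

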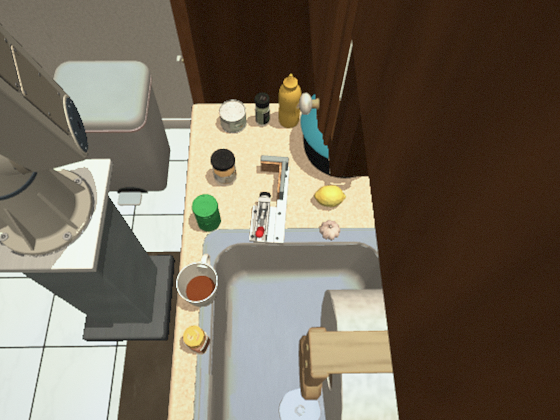

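View pics/top0.png

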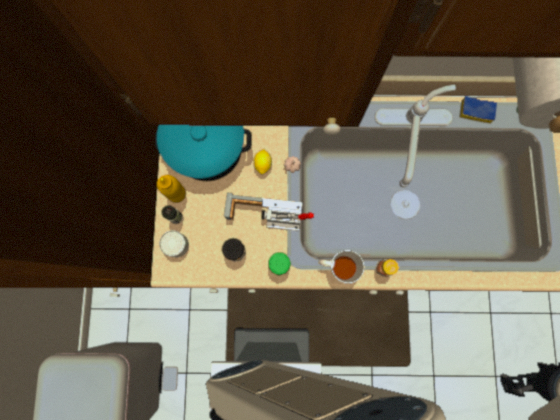

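The scene view shows a black-lidded jar at about (224,163) and a green jar of the same shape at (206,213). The top view has them at (233,250) and (279,264). The holder is an L shape: jaw at (270,165) in scene and (230,205) in top, with the red lever tip at (260,232) and (309,216). The black-lidded jar fits the description and the green one is excluded. I'll enlarge both views to confirm.

Run:
```python
import cv2
a=cv2.imread("pics/scene0.png")[135:255,185:345]
cv2.imwrite("pics/s1.png",cv2.resize(a,None,fx=5,fy=5,interpolation=cv2.INTER_CUBIC))
a=cv2.imread("pics/top0.png")[175:285,205:345]
cv2.imwrite("pics/t1.png",cv2.resize(a,None,fx=5,fy=5,interpolation=cv2.INTER_CUBIC))
```

```text
(no output)
```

View pics/s1.png

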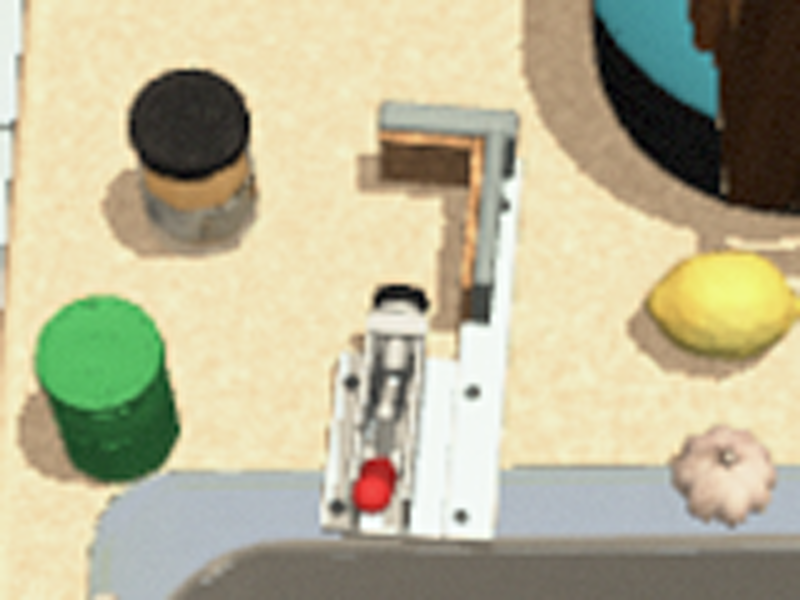

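View pics/t1.png

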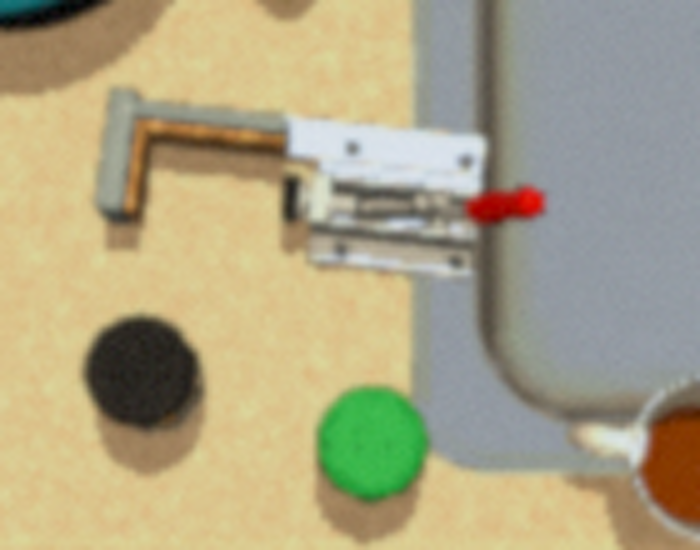

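The crops confirm the target: black lid with brown spread below it at scene crop (189,125) and top crop (142,371). The green jar is not meant. The holder is clear in both, with its corners, foot corners and red tip readable. Now I'll fit the poses.

```bash
cat > h.py <<'E'
from station import *
import numpy as np, cv2
from scipy.optimize import least_squares
CM={n:camera_model(n) for n in("scene","top")}
def proj(n,P,m=None):
    m=m or CM[n]; E=m["extrinsics"]; f=210/np.tan(np.radians(m["fov_y"])/2)
    p=(np.atleast_2d(P)-E[:3,3])@E[:3,:3]; return p[:,:2]/p[:,2:]*f+[m["cx"],m["cy"]]
def crop(n,uv): 
    o={"scene":(185,135),"top":(205,175)}[n]; return (np.array(uv)+.5)/5-.5+o
def toW(h,P):
    P=np.atleast_2d(P); c,s=np.cos(h[2]),np.sin(h[2]); return np.c_[h[0]+c*P[:,0]-s*P[:,1],h[1]+s*P[:,0]+c*P[:,1],P[:,2]]
E
python3 - <<'E'
from h import *
Z=.064
obs=[("top",(97,210),(-21,54,Z*1e3)),("top",(112,90),(53,54,Z*1e3)),("top",(486,137),(53,-173,12)),("top",(470,277),(-31,-173,12)),("top",(308,262),(-31,-72,12)),
("scene",(380,102),(-21,54,Z*1e3)),("scene",(518,112),(53,54,Z*1e3)),("scene",(495,540),(53,-173,12)),("scene",(322,530),(-31,-173,12)),("scene",(340,352),(-31,-72,12)),
("top",(532,203),(0,-197,118)),("scene",(372,490),(0,-197,118))]
f=lambda h:np.concatenate([(proj(n,toW(h,np.array(P)/1e3))-crop(n,uv))[0] for n,uv,P in obs])
r=least_squares(f,[.5,.1,0],loss="soft_l1"); print("holder",r.x); print(np.round(r.fun.reshape(-1,2),1).tolist())
g=lambda q,z:np.concatenate([(proj(n,[q[0],q[1],z])-crop(n,uv))[0] for n,uv in(("top",(142,371)),("scene",(189,125)))])
j=least_squares(lambda q:g(q,.094),[.45,.1]);print("jar",j.x,j.fun)
j3=least_squares(lambda q:g(q[:2],q[2]),[.45,.1,.09]);print("jar3",j3.x,j3.fun)
h=r.x;c,s=np.cos(h[2]),np.sin(h[2]);d=j.x-h[:2];print("jar in holder",[c*d[0]+s*d[1],-s*d[0]+c*d[1]])
for n,uv in(("scene",(100,340)),("top",(372,442))):print(n,crop(n,uv))
gr=least_squares(lambda q:np.concatenate([(proj(n,[q[0],q[1],.094])-crop(n,uv))[0] for n,uv in(("top",(372,442)),("scene",(100,340)))]),[.45,0]);print("green",gr.x,gr.fun)
E
```

```text
holder [ 0.58173405  0.07188474 -0.08878802]
[[-0.4, -0.4], [-0.3, -1.0], [0.5, 0.6], [1.3, -0.4], [0.5, -0.6], [-0.7, -1.9], [-0.1, -2.0], [-1.6, 0.2], [-0.4, -0.2], [-0.3, -0.5], [0.3, -0.8], [0.3, 1.0]]
jar [0.4697186  0.09193989] [ 0.709849   -0.57830725 -0.54628239 -0.76672382]
jar3 [0.46960007 0.09519949 0.08476076] [-0.09266895 -0.24760349 -0.21950507  0.09225931]
jar in holder [np.float64(-0.1133525265140008), np.float64(0.010043589193872705)]
scene [204.6 202.6]
top [279. 263.]
green [ 0.4313057  -0.03352488] [-0.75150364 -0.55156613 -0.46376356  0.70510778]
```

```bash
cat >> h.py <<'E'
from scipy.spatial.transform import Rotation as R
H=np.array([.5817,.0719,-.0888])
def quat(yaw,tilt=0,down_yaw=0):
    """tool down, fingertips leaning by tilt towards horizontal heading yaw; tool y across the heading"""
    z=np.array([np.sin(tilt)*np.cos(yaw),np.sin(tilt)*np.sin(yaw),-np.cos(tilt)])
    y=np.array([np.sin(yaw),-np.cos(yaw),0]); x=np.cross(y,z)
    q=R.from_matrix(np.c_[x,y,z])*R.from_euler("z",down_yaw); return np.roll(q.as_quat(),1)
E
python3 - <<'E'
from h import *
p=bot.read_ee_pos();q=np.array(bot.read_eef_rot());Rt=R.from_quat(np.roll(q,-1)).as_matrix()
W=camera_model("wrist");E=W["extrinsics"];print("cam in tool",np.round(Rt.T@(E[:3,3]-p),3).tolist(),np.round(Rt.T@E[:3,:3],2).tolist(),W["fov_y"]);print("tool",np.round(Rt,2).tolist())
m=CM["top"];E=m["extrinsics"];f=210/np.tan(np.radians(m["fov_y"])/2)
for u,v,z in((300,125,.49),(400,57,.49),(407,182,.2),(407,182,.3),(420,100,.3)):
    d=E[:3,:3]@np.array([(u-m["cx"])/f,(v-m["cy"])/f,1]);print((u,v,z),np.round(E[:3,3]+d*(z-E[2,3])/d[2],3))
h=H
for t in(0,.4,.6,.8):
  for dy in(0,np.pi):
    r=[]
    for P in((-.17,.02,.03),(-.03,-.012,.03)): 
        a=ik(toW(h,P)[0],quat(h[2],t,dy)); r.append(None if a is None else np.round(a,2).tolist())
    print(t,dy,r)
for dy in(0,np.pi): print("lever",dy,[None if a is None else np.round(a,2).tolist() for a in (ik(toW(h,P)[0],quat(h[2]+np.pi/2,0,dy)) for P in((0,-.25,.105),(0,-.1,.105)))])
E
```

```text
cam in tool [0.072, 0.0, -0.142] [[-0.0, -0.96, -0.29], [1.0, -0.0, 0.0], [-0.0, -0.29, 0.96]] 60.0858300042917
tool [[0.96, 0.28, -0.0], [0.28, -0.96, 0.0], [0.0, -0.0, -1.0]]
(300, 125, 0.49) [ 0.677 -0.075  0.49 ]
(400, 57, 0.49) [ 0.826 -0.278  0.49 ]
(407, 182, 0.2) [ 0.639 -0.37   0.2  ]
(407, 182, 0.3) [ 0.613 -0.339  0.3  ]
(420, 100, 0.3) [ 0.823 -0.381  0.3  ]
0 0 [[0.25, 0.38, 2.19, -0.0, 0.57, 1.91], [0.11, 0.52, 1.92, -0.0, 0.7, 1.77]]
0 3.141592653589793 [[0.25, 0.38, 2.19, -0.0, 0.57, -1.23], [0.11, 0.52, 1.92, -0.0, 0.7, -1.37]]
0.4 0 [None, [0.17, 0.44, 2.21, -0.76, 0.15, 2.56]]
0.4 3.141592653589793 [None, [0.17, 0.44, 2.21, -0.76, 0.15, -0.58]]
0.6 0 [[0.5, 0.43, 2.56, 3.89, 0.48, -1.75], [0.22, 0.48, 2.33, 3.76, 0.3, -1.91]]
0.6 3.141592653589793 [[0.5, 0.43, 2.56, 3.89, 0.48, 1.39], [0.22, 0.48, 2.33, 3.76, 0.3, 1.23]]
0.8 0 [[0.64, 0.64, 2.64, 3.8, 0.91, -1.45], [0.26, 0.59, 2.43, 3.54, 0.69, -1.64]]
0.8 3.141592653589793 [[0.64, 0.64, 2.64, 3.8, 0.91, 1.69], [0.26, 0.59, 2.43, 3.54, 0.69, 1.5]]
lever 0 [[-0.31, 0.44, 1.82, -0.0, 0.88, -0.22], [-0.05, 0.42, 1.85, -0.0, 0.87, 0.04]]
lever 3.141592653589793 [[-0.31, 0.44, 1.82, -0.0, 0.88, 2.92], None]
```

Run:
```python
from h import *
bot.reach([.14,-.43,.25],bot.read_eef_rot()); print(bot.read_clock())
bot.reach([.48,.02,.25],quat(H[2],0,np.pi))
m=camera_model("wrist"); im=capture("wrist"); np.save("wm.npy",m,allow_pickle=True)
for P in((-21,54,60),(53,54,60),(53,-173,12),(-31,-173,12),(-31,-72,12)):
    u=proj("w",toW(H,np.array(P)/1e3),m)[0]; cv2.circle(im,tuple(int(round(a*1)) for a in u),2,(255,0,255),-1); print(P,u.round(1))
print(bot.read_clock(),bot.read_ee_pos().round(4) if hasattr(bot.read_ee_pos(),'round') else bot.read_ee_pos())
cv2.imwrite("pics/w0.png",cv2.resize(im,(800,600),interpolation=cv2.INTER_CUBIC))
```

```text
0.8333
(-21, 54, 60) [396.9 257.4]
(53, 54, 60) [390.5 322.2]
(53, -173, 12) [185.7 298.7]
(-31, -173, 12) [180.  231.6]
(-31, -72, 12) [270.9 231.4]
2.9167 [0.4801 0.0193 0.25  ]
```

View pics/w0.png

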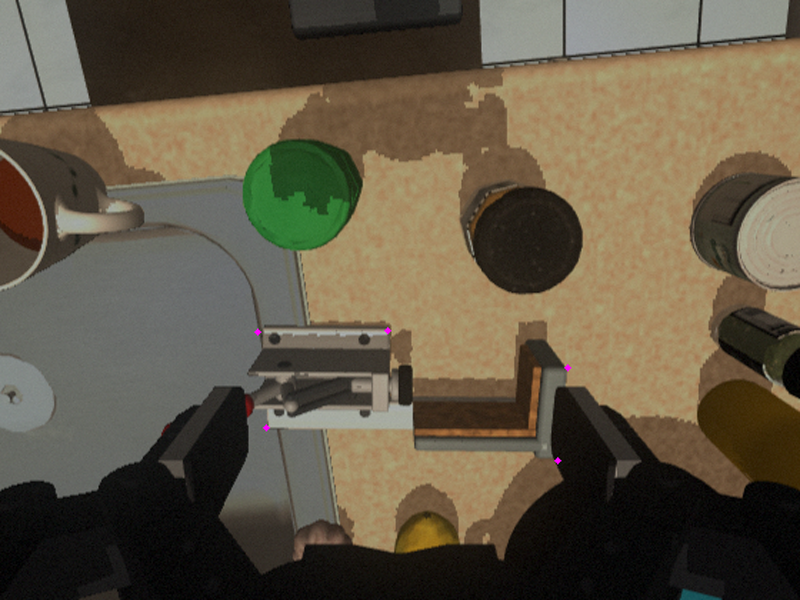

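The wrist view (inverted) agrees with the fitted holder: the projected foot corners at (258,331), (388,330) and (267,428) lie on the real ones, within about 2 px. The black-lidded jar, brown spread inside, has its lid centre at (527,240) and the lid is 111 px wide. The green one is at (301,194). I'll locate the jar from this view and prepare the push.

Run:
```python
from h import *
m=np.load("wm.npy",allow_pickle=True).item()
px=lambda a:(np.array(a)+.5)*.7-.5
obs=[((258.5,329),(-31,-173,12)),((389,329),(-31,-72,12)),((267,428.5),(53,-173,12)),((566,370),(-21,54,60))]
f=lambda h:np.concatenate([(proj("w",toW(h,np.array(P)/1e3),m)-px(uv))[0] for uv,P in obs])
r=least_squares(f,H);print("holder w",r.x,r.fun.round(1))
j=least_squares(lambda q:proj("w",[q[0],q[1],.094],m)[0]-px((527,240)),[.47,.09]).x
k=least_squares(lambda q:proj("w",[q[0],q[1],.094],m)[0]-px((527+55.5,240)),[.47,.09]).x
print("jar",j,"lid r",np.linalg.norm(k-j))
for h in(H,r.x):
    c,s=np.cos(h[2]),np.sin(h[2]);d=j-h[:2];print("in holder",[c*d[0]+s*d[1],-s*d[0]+c*d[1]])
for t in(.2,.25,.3,.35):
    print(t,[None if a is None else np.round(a,2).tolist() for a in(ik(toW(H,P)[0],quat(H[2],t,np.pi)) for P in((-.18,.012,.1),(-.18,.012,.02),(-.03,-.012,.02)))])
```

```text
holder w [ 0.58230071  0.07238938 -0.09508821] [-0.1  1.  -0.6  1.4 -0.9 -1.5  1.4 -0.6]
jar [0.46639415 0.0938101 ] lid r 0.03212684955070204
in holder [np.float64(-0.1167945926717078), np.float64(0.011598067467030945)]
in holder [np.float64(-0.11741674394358333), np.float64(0.010319214525313848)]
0.2 [[0.3, 0.15, 2.31, -0.16, 0.5, -1.05], [0.3, 0.35, 2.35, -0.29, 0.27, -0.91], [0.14, 0.48, 2.07, -0.12, 0.4, -1.24]]
0.25 [[0.32, 0.14, 2.34, -0.23, 0.45, -0.97], [0.32, 0.35, 2.38, -0.5, 0.21, -0.68], [0.15, 0.47, 2.11, -0.18, 0.33, -1.17]]
0.3 [[0.34, 0.13, 2.37, -0.33, 0.39, -0.85], [0.34, 0.35, 2.42, -0.87, 0.16, -0.29], [0.15, 0.46, 2.14, -0.29, 0.25, -1.06]]
0.35 [[0.36, 0.12, 2.4, -0.47, 0.34, -0.7], None, [0.16, 0.46, 2.18, -0.48, 0.19, -0.86]]
```

```bash
sed -i 's/^H=.*/H=np.array([.5820,.0721,-.0915])/' h.py
python3 - <<'E'
from h import *
q=quat(H[2],.2,np.pi); W=lambda x,y,z:toW(H,(x,y,z))[0]
move_gripper(.036)
bot.reach(W(-.19,.011,.16),q); bot.move_straight(W(-.19,.011,.03),feed=.12)
f0=np.array(bot.read_contact_force()); print(bot.read_clock(),bot.read_opening(),f0.round(2))
bot.move_straight(W(-.16,.011,.03),feed=.08); print((np.array(bot.read_contact_force())-f0).round(2))
bot.move_straight(W(-.091,-.012,.03),feed=.05); print((np.array(bot.read_contact_force())-f0).round(2))
bot.move_straight(W(-.065,-.012,.03),feed=.05); print((np.array(bot.read_contact_force())-f0).round(2),bot.read_clock())
cv2.imwrite("pics/top2.png",cv2.resize(capture("top")[170:290,190:350],None,fx=5,fy=5,interpolation=cv2.INTER_CUBIC))
E
```

```text
5.3333 0.03629897026073605 [0.27 1.55 0.31]
[-0.8  -1.69 -1.35]
[-1.31 -1.77 -1.07]
[-0.38 -0.99 -0.51] 8.1333
```

View pics/top2.png

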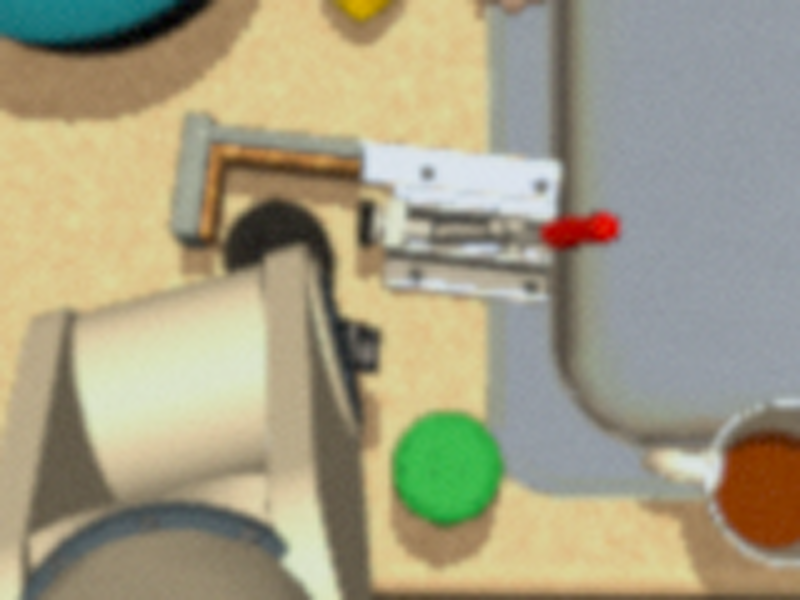

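The black lid is entering the mouth upright, centred at crop (277,255), between the jaw at (205,200) and the pad at (366,222). Next I push on to the stop with force checks.

Run:
```python
from h import *
W=lambda x,y,z:toW(H,(x,y,z))[0]
j=least_squares(lambda p:proj("top",[p[0],p[1],.094])[0]-[245,220.6],[.54,.08]).x
d=j-H[:2];c,s=np.cos(H[2]),np.sin(H[2]);print("jar in holder",c*d[0]+s*d[1],-s*d[0]+c*d[1])
bot.move_straight(W(-.05,-.012,.03),feed=.05); bot.sleep(.3)
ex=np.array([c,s,0]); f0=np.array(bot.read_contact_force())@ex; L=[]
for x in np.arange(-.049,-.022,.001):
    bot.move_straight(W(x,-.012,.03),feed=.03); bot.sleep(.1)
    f=np.array(bot.read_contact_force())@ex-f0; L.append((round(x,3),round(f,1)))
    if f<-8: break
print(L,bot.read_clock())
```

```text
jar in holder -0.032443144051696786 -0.012876663338981853
[(np.float64(-0.049), np.float64(1.3)), (np.float64(-0.048), np.float64(-0.5)), (np.float64(-0.047), np.float64(-1.3)), (np.float64(-0.046), np.float64(0.9)), (np.float64(-0.045), np.float64(-0.7)), (np.float64(-0.044), np.float64(-0.8)), (np.float64(-0.043), np.float64(-0.6)), (np.float64(-0.042), np.float64(-0.5)), (np.float64(-0.041), np.float64(-0.9)), (np.float64(-0.04), np.float64(-0.8)), (np.float64(-0.039), np.float64(-0.8)), (np.float64(-0.038), np.float64(-0.4)), (np.float64(-0.037), np.float64(-1.2)), (np.float64(-0.036), np.float64(-0.7)), (np.float64(-0.035), np.float64(-1.2)), (np.float64(-0.034), np.float64(-0.2)), (np.float64(-0.033), np.float64(-0.7)), (np.float64(-0.032), np.float64(-4.4)), (np.float64(-0.031), np.float64(-6.5)), (np.float64(-0.03), np.float64(-10.2))] 15.9333
```

The jar met the stop at TCP x = -32.5 mm, which puts it at x = 0 by the earlier measurement. I'll back off and move outside the lever.

Run:
```python
from h import *
W=lambda x,y,z:toW(H,(x,y,z))[0]
bot.move_straight(W(-.12,-.012,.03),feed=.08); bot.move_straight(W(-.13,-.012,.2),feed=.15)
move_gripper(0)
ql=quat(H[2]+np.pi/2,0,0)
bot.reach(W(0,-.27,.2),ql)
print(bot.read_clock())
a=capture("top")[170:270,190:350]; cv2.imwrite("pics/top3.png",cv2.resize(a,None,fx=5,fy=5,interpolation=cv2.INTER_CUBIC))
```

```text
20.0417
```

View pics/top3.png

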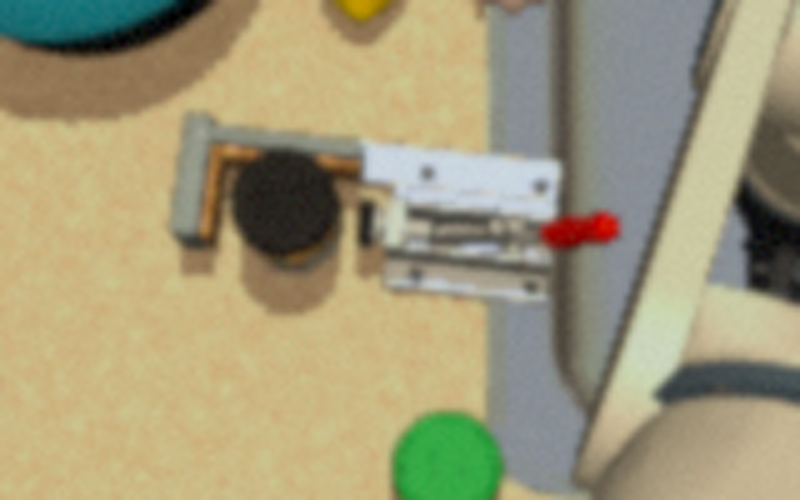

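The jar stands upright at the stop, lid at (285,204), between jaw and pad, and the lever is still open at (600,226). Next comes the lever push, which is aborted if the jar reads off the stop or the force gets high.

Run:
```python
from h import *
W=lambda x,y,z:toW(H,(x,y,z))[0]
j=least_squares(lambda p:proj("top",[p[0],p[1],.094])[0]-[246.6,210.4],[.54,.08]).x
d=j-H[:2];c,s=np.cos(H[2]),np.sin(H[2]);x,y=c*d[0]+s*d[1],-s*d[0]+c*d[1];print("jar in holder",x,y)
assert abs(x)<.006 and abs(y+.012)<.008
bot.move_straight(W(0,-.27,.105),feed=.12); bot.sleep(.2)
ey=np.array([-s,c,0]); f0=np.array(bot.read_contact_force()); L=[]
for yy in np.arange(-.25,-.099,.01):
    bot.move_straight(W(0,yy,.105),feed=.06)
    f=(np.array(bot.read_contact_force())-f0); L.append((round(float(yy),3),round(float(f@ey),1),round(float(f[2]),1)))
    if np.linalg.norm(f)>30: print("HIGH");break
print(L,bot.read_clock())
a=capture("scene")[125:265,175:345]; cv2.imwrite("pics/s4.png",cv2.resize(a,None,fx=4,fy=4,interpolation=cv2.INTER_CUBIC))
```

```text
jar in holder -0.002698955366122576 -0.013981861156996782
[(-0.25, -0.5, -0.0), (-0.24, 0.5, -0.7), (-0.23, 0.2, -0.7), (-0.22, -0.1, -0.6), (-0.21, -0.9, -1.8), (-0.2, 0.7, -1.1), (-0.19, 0.8, -0.6), (-0.18, 0.2, -0.3), (-0.17, -0.7, -0.5), (-0.16, -1.3, 0.7), (-0.15, -2.6, 0.3), (-0.14, -2.0, -0.4), (-0.13, 0.3, 0.4), (-0.12, 0.7, -1.3), (-0.11, 0.4, -0.1), (-0.1, 0.2, -1.1)] 26.4667
```

View pics/s4.png

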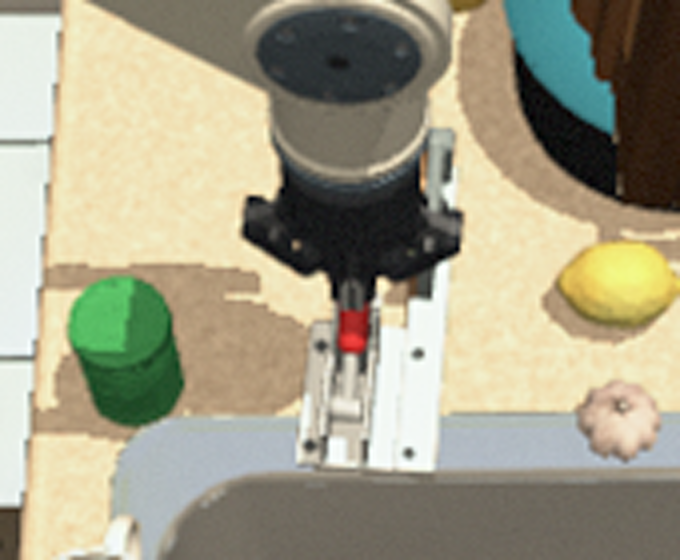

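The push force peaked near y = -150 mm and dropped to nothing by -130 mm, so the lever snapped. The red grip at (352,330) now leans towards the jar under the fingers. I'll retreat and verify.

Run:
```python
from h import *
W=lambda x,y,z:toW(H,(x,y,z))[0]
bot.move_straight(W(0,-.2,.115),feed=.12); bot.move_straight(W(-.02,-.25,.22),feed=.15)
bot.reach([.33,-.27,.25],bot.read_eef_rot()); bot.sleep(.3)
print(bot.read_clock(),np.round(bot.read_contact_force(),1))
a=capture("top")[170:290,190:350]; b=capture("scene")[135:255,185:345]
cv2.imwrite("pics/fin.png",cv2.resize(np.vstack([a,b]),None,fx=2.5,fy=2.5,interpolation=cv2.INTER_CUBIC))
```

```text
29.6583 [-0.5  0.2 -0.3]
```

View pics/fin.png

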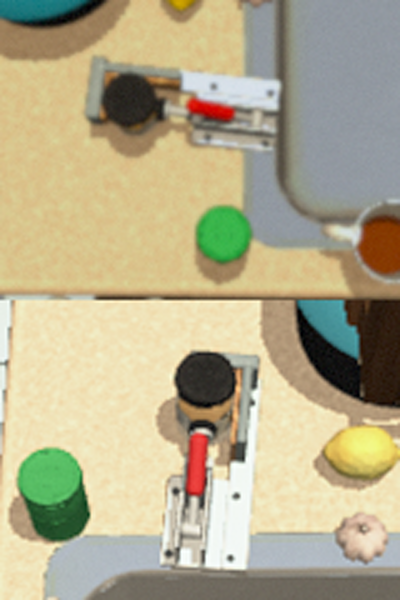

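The lever lies closed towards the jar at top (210,108), the pad touches the jar, and the jar is upright against the jaw. I'll check its distance to the stop numerically before handing in.

Run:
```python
from h import *
c,s=np.cos(H[2]),np.sin(H[2])
o=(("top",((130.5)/2.5-.5+190,99.5/2.5-.5+170)),("scene",(205.5/2.5-.5+185,(377.5-300)/2.5-.5+135)))
for sel in(o[:1],o[1:],o):
    j=least_squares(lambda p:np.concatenate([proj(n,[p[0],p[1],.094])[0]-uv for n,uv in sel]),[.58,.07])
    d=j.x-H[:2];print(round(c*d[0]+s*d[1],4),round(-s*d[0]+c*d[1],4),j.fun.round(1))
# close crop from both cameras with the expected lid outline at x=0,y=0 drawn
t=np.linspace(0,2*np.pi,60);P=toW(H,np.c_[.0315*np.cos(t),.0315*np.sin(t)-.0015,t*0+.094])
out=[]
for n,(u,v) in o:
    k=8; im=cv2.resize(capture(n)[int(v)-25:int(v)+35,int(u)-20:int(u)+30],None,fx=k,fy=k,interpolation=cv2.INTER_CUBIC)
    q=(proj(n,P)-[int(u)-20,int(v)-25]+.5)*k-.5
    cv2.polylines(im,[q.round().astype(np.int32)],True,(255,0,255),1); out.append(im)
cv2.imwrite("pics/chk.png",np.hstack(out))
```

```text
-0.0009 0.0003 [0. 0.]
0.001 -0.0009 [0. 0.]
0.0001 -0.0003 [ 0.2 -0.4 -0.3 -0.2]
```

View pics/chk.png

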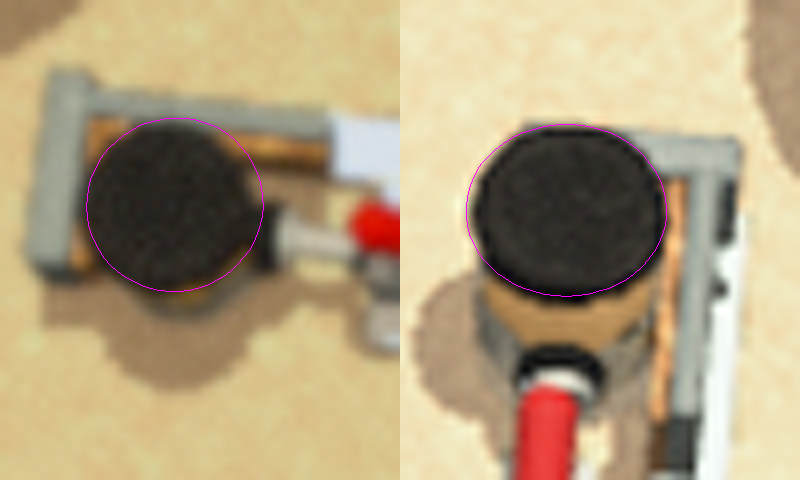

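The lid sits on the outline drawn for x = 0, y ≈ 0 in both views, to about 1 mm. The jar is against the stop and the jaw, with the pad pressed on it, so I'm handing in.

```bash
python3 -c "
from station import bot
print(bot.close_job(),bot.read_clock())"
```

```text
the job is handed in; nothing more can be done
the job is handed in; nothing more can be done
```

The black-lidded jar is clamped upright against the back stop and the jaw, to about 1 mm in both camera views. The lever has snapped closed, the arm is clear, and the job is handed in; the clock read 29.7 s of the 59 s shortly before.

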